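# Take the lacquer bottle out of the bottle warmer

## Robot

A 6-joint arm with a two-finger parallel gripper is mounted at the origin on the work surface. World frame = base frame: x ahead of the robot, y to its left, z up, the work surface at z = 0. Lengths are in mm, angles in rad, forces in N, time in s.
With the tool pointing down it reaches from about 275 to 825 mm from the base axis. Payload 5.2 kg.
Tool frame: the origin (TCP) lies where the fingers leave the gripper's body, on its centre line; the fingertips stand 84 mm ahead of it and the grasp point (between the pads) lies bot.grasp_offset ahead of it (bot.grasp_offset is the distance from the TCP to the grasp point, in mm); z points along the fingers, y is the line along which they close (so a half turn about z gives the same grasp; the last joint's range is limited). The gripper opens to 93 mm and grips with 3 to 60 N. Pads are 15 mm wide; open, the fingers measure 128 mm over their backs; the gripper's body (75 mm by 188 mm) begins 65 mm behind the grasp point.
Start: joints at [-1.366, 0.259, 1.535, -0, 1.348, -0.203], TCP at [218.146, -504.894, 302.753] pointing down, gripper open.
Joint ranges: [-3.14, 3.14], [-0.91, 2.08], [0.19, 2.58], [-1.22, 4.36], [0.22, 2.71], [-3.12, 3.12]. Speed limits (rad/s): [2.57, 2.57, 3.14, 3.14, 3.14, 3.14].

## Interface

Orientations are given as a rotation vector (axis times angle).
In Python, from station import sensors, optics, workorder, bot gives the robot as it stands. The module is installed in compiled form; this text tells all that it offers.
- The arm moves only by the shell command python3 -m pendant 'ROWS'. ROWS is JSON, a list of rows, each a list of 7 numbers: the shift along the tool's x, y, z scaled (see below), then the turn, a rotation vector about the tool's x, y, z scaled (see below), then the opening, from 0 (shut) to 1 (fully open). A call has 1 to 8 rows; each row is the pose to reach, as a shift and turn from the pose commanded when the call began, along the tool's axes at that moment, turning the shorter way round; what a row does not reach only later rows make up. The controller multiplies each number of a shift by 100 mm and each number of a turn by 360 degrees. A row lasts 1/10 s, in which the tool goes at most 50 mm and 8.59 degrees, less where a joint would pass 70% of its speed; a pose out of reach is approached as far as the arm can. A call with a number of a shift or a turn outside -1 to 1 is refused whole. A call with a gripper value outside its range is refused whole. The fingers move at their own pace and stop on an object; the grip force is fixed at half the most. Time passes only in rows, so rows that repeat a pose let the fingers close. It gives the time, the measured TCP pose, the force, the opening and the grip force at its end, in the units of the state.
- sensors.state(): the state, without advancing time (a new reading comes with each control period).
- optics.capture(name): name is "scene" or "top" or "wrist"; returns a dict with "frame" (420x560x3 uint8, blue, green, red), "camera_matrix" (3x3 intrinsics, pixels), "view" (4x4, takes a point from world to camera coordinates). Camera axes: x right, y down, z forward; pixel columns grow to the right and rows downward; lengths in mm; the calibration is good to about 2 mm. A picture is of the moment at which its call begins. There is no depth.
- workorder.close_job(): hands the job in; it is judged then, once.
The state is a dict: "time": time; "q": joint angles; "qvel": joint speeds; "effort": joint torques, N m; "tool_pos": TCP position; "tcp_rot": TCP orientation; "wrist_force": force on the tool from outside, world axes, zero at the start; "moment": the same for the moment, N m; "opening": opening from 0.0 (shut) to 1.0 (fully open); "gripper_force": force on a finger pad.
Only numpy, scipy, OpenCV 4.12 (cv2) and the standard library are available. Lean on these libraries where they do the work, as an engineer would, in place of code of your own. Each camera call takes 0.05 s, during which the arm holds its last target. There are 200 camera calls.

## Task

Slide the clear window of the bottle warmer aside, lift the bottle with the broad flat cap straight out of its well and stand it upright on the round coiled-bamboo coaster, setting it down gently and not dropping it. Slide the window fully shut again, and leave the two nozzle bottles in their wells and the ware on the board where it is.

Things in the scene. Friction and masses are not known exactly. Their poses are not given: they have to be found in the camera images.
- warmer: Grey bench-top bottle warmer, fixed, 241 mm deep (x from -121, its front wall, to +120 mm), 400 mm wide (y), front 148 mm high, back 232 mm. Origin on the table under its middle; x points level to its back, y to its left seen from the robot, z up; turned a little. Its upper face slopes up at 25 degrees to the back. The left half is closed housing, the right a compartment with three wells.
- slope_mid (a point): Middle of the warmer's sloping face (200 mm long up the slope, 400 mm wide); axes as the warmer's (not sloped). Tracks along the face's upper and lower edges stand 12 mm above it. The compartment is open at this face, 150 mm long up the slope, from 7 to 183 mm right (-y) of this point; its metal deck lies 52 mm below the face.
- well_mid (a point): Centre of the mouth of the middle well, on the compartment's deck; axes as the warmer's (not sloped). The two other wells are 54 mm to its left and right (y). Wells are round, 44 mm across, 95 mm deep and square to the slope, so bottles in them lean 25 degrees from upright, tops towards the front (-x, the robot).
- window (a joint): Clear sliding window in a thin steel frame over the compartment, in m: 0 = fully shut against its stop, 0.185 = fully open; grows as it slides along the warmer's +y (left, over the closed housing). About 3 N moves it, and it stays where it is left. Shut, it spans from 0 to 192 mm right (-y) of the slope's middle; it lies within 10 mm above the face.
- window_handle (a point): Middle of the bar of the window's steel D-handle, which moves with the window: round bar 12 mm thick, 84 mm long up the slope, its middle line 42 mm above the sloping face and 35 mm above the pane. It is 22 mm from the window's left edge. Axes: x up the slope, y along the track (opening direction), z square to the slope, out of it.
- lacquer_mid (a point): Centre (half-way up, on the axis) of the bottle to take: white, 42 mm across, with a broad flat black cap 40 mm across and 38 mm tall, the only such cap; 134 mm tall in all, flat foot, 0.11 to 0.23 kg; z from foot to cap. It starts in any well, foot on the bottom, only its top 39 mm above the deck. Its neighbours are close: fingers fit only up- and down-slope of the cap, in along its axis.
- glue_a_mid (a point): Bystander in another well: white bottle of the same body (42 mm across, 96 mm tall) with a narrow pointed black nozzle cap, 132 mm tall over all. Point on its axis 67 mm from the foot, z along the axis. Leave in its well.
- glue_b_mid (a point): Bystander in the third well, the same as the other nozzle bottle. Leave in its well.
- coaster_top (a point): Centre of the top face of the flat round coaster of coiled bamboo, 110 mm across, 8 mm thick, fixed on a 20 mm thick wooden board to the right of the warmer (top face 28 mm above the table). z up.
- hoop: Bystander: loose bamboo hoop 96 mm across, 14 mm tall, lying on the board beside the coaster. Origin at the centre of its underside.
- dome_bowl: Bystander: upturned coiled-bamboo bowl 120 mm across, 52 mm tall, on the board. Origin at the centre of its underside.

How it is judged:
By the outcome, as a careful person would: the job done as asked, in the order asked, and still so for the second after the job is handed in, with the robot touching nothing.
It also fails if it takes over 67 s, if anything falls off the work surface, if the arm or the gripper's body presses on something with over 40 N, if the wrist force passes 120 N, or if a joint passes its speed limit or range.

## Working session

There is one attempt and no reset: what is moved stays moved. The work goes in short steps, Python scripts to look and compute and a shell command to move; the robot and the scene stay as the last step left them, time stands still between calls to the robot, and variables do not carry over. Pictures are saved under pics/ and viewed, at most 10 in all, crops included, and the job is handed in when it is done.

```bash
mkdir -p pics; python3 - <<'E'
from station import sensors, optics, bot
import cv2,numpy as np
print(bot.grasp_offset, sensors.state())
np.set_printoptions(precision=3,suppress=True)
fs=[]
for n in("scene","top","wrist"):
    c=optics.capture(n);cv2.imwrite(f"pics/{n}0.png",c["frame"]);np.savez(f"{n}0.npz",**c);print(n,c["camera_matrix"].tolist(),c["view"])
E
```

```text
65.3 {'time': 0.0, 'q': array([-1.36580695e+00,  2.59319677e-01,  1.53607796e+00, -1.89306858e-05,
        1.34798809e+00, -2.02827996e-01]), 'qvel': array([ 0.00098588, -0.00062406,  0.00136875, -0.00202523,  0.00074507,
       -0.00028386]), 'effort': array([-3.69678273e-04, -4.37307394e+01, -2.84002894e+01,  7.20402435e-02,
        4.11072944e-02, -1.60593718e-04]), 'tool_pos': array([ 218.05386737, -504.49675409,  301.93217777]), 'tcp_rot': array([-3.07474964e+00, -6.35811409e-01,  3.20208394e-05]), 'wrist_force': array([-0.40889036, -0.65851068,  0.73118535]), 'moment': array([ 0.0144141 ,  0.05485178, -0.00619713]), 'gripper_force': 0.0, 'opening': 0.9992093583906445}
scene [[385.6646924515102, 0.0, 281.24389442614995], [0.0, 385.6646924515102, 205.28037119480896], [0.0, 0.0, 1.0]] [[   0.941   -0.338    0.007 -580.91 ]
 [  -0.262   -0.742   -0.617  115.568]
 [   0.214    0.579   -0.787  835.266]
 [   0.       0.       0.       1.   ]]
top [[495.2832258493679, 0.0, 273.97251819768087], [0.0, 495.2832258493679, 208.55719481202993], [0.0, 0.0, 1.0]] [[   0.014   -1.      -0.006 -157.12 ]
 [  -0.997   -0.014   -0.07   544.17 ]
 [   0.07     0.007   -0.998 1337.893]
 [   0.       0.       0.       1.   ]]
wrist [[310.8409955126693, 0.0, 285.77697923315475], [0.0, 310.8409955126693, 210.48445494148623], [0.0, 0.0, 1.0]] [[   0.396   -0.918   -0.001 -549.637]
 [  -0.889   -0.384    0.251  -30.15 ]
 [  -0.231   -0.098   -0.968  389.581]
 [   0.       0.       0.       1.   ]]
```

View pics/top0.png

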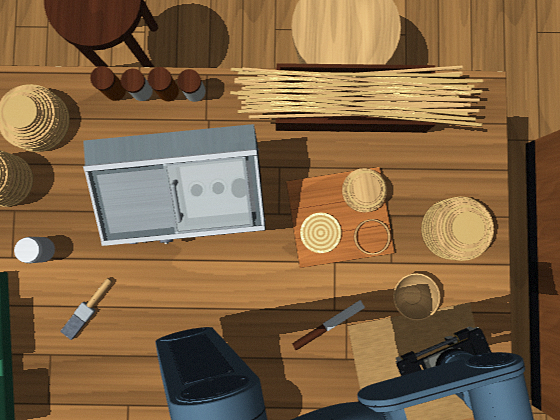

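View pics/scene0.png

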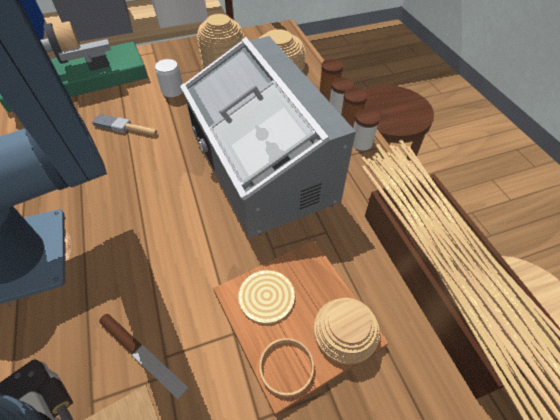

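The top view shows the warmer with its slope between about (103,245), (265,228), (255,150) and (85,168). The handle is near (178,200), the coaster near (321,233), and the wells near (197..238,188). I'll zoom in next.

```bash
python3 - <<'E'
import cv2,numpy as np
t=cv2.imread("pics/top0.png");s=cv2.imread("pics/scene0.png")
a=cv2.resize(t[115:255,75:275],None,fx=4,fy=4,interpolation=cv2.INTER_CUBIC);cv2.imwrite("pics/tz.png",a)
b=cv2.resize(s[35:235,175:355],None,fx=3,fy=3,interpolation=cv2.INTER_CUBIC);cv2.imwrite("pics/sz.png",b)
E
```

```text
(no output)
```

View pics/tz.png

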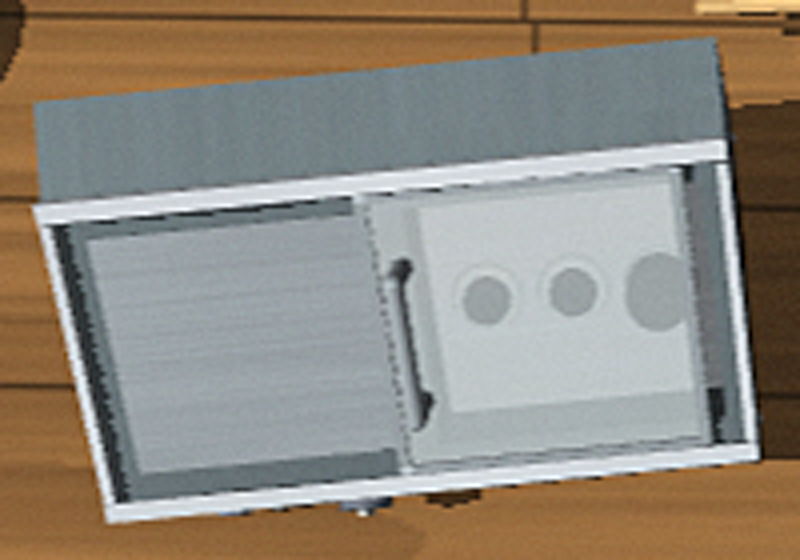

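View pics/sz.png

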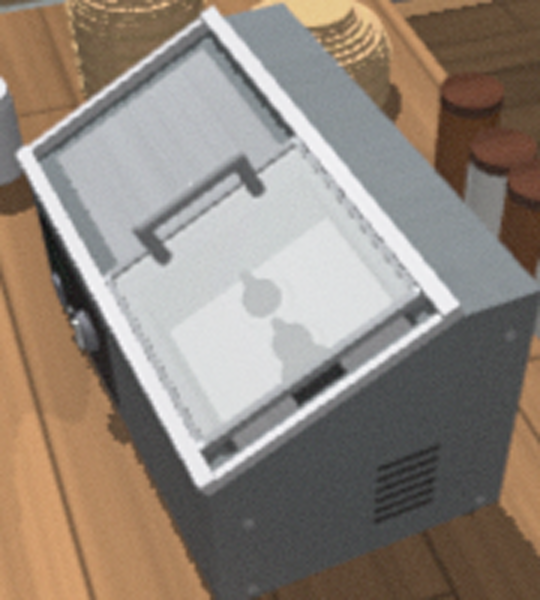

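```bash
cat > h.py <<'E'
import numpy as np, cv2
from scipy.optimize import least_squares
from scipy.spatial.transform import Rotation as R
T=dict(np.load("top0.npz"));S=dict(np.load("scene0.npz"))
def proj(c,P):
    P=np.atleast_2d(P)@c["view"][:3,:3].T+c["view"][:3,3]; p=P@c["camera_matrix"].T; return p[:,:2]/p[:,2:]
def ray(c,u,v,z):
    Rv=c["view"][:3,:3];o=-Rv.T@c["view"][:3,3];d=Rv.T@np.linalg.solve(c["camera_matrix"],[u,v,1]);return o+d*(z-o[2])/d[2]
E
python3 - <<'E'
from h import *
np.set_printoptions(precision=1,suppress=True)
s,k=np.sin(np.radians(25)),np.cos(np.radians(25))
fx,fz=-121-12*s,148+12*k; bx,bz=60.3-12*s,232.5+12*k
z4=lambda u,v:(75+u/4-.4,115+v/4-.4); z3=lambda u,v:(175+u/3-.33,35+v/3-.33)
obs=[(T,(120,200,232),z4(35,103)),(T,(120,-200,232),z4(717,38)),
(T,(fx,200,fz),z4(107,522)),(T,(fx,-200,fz),z4(760,460)),(T,(bx,200,bz),z4(35,207)),(T,(bx,-200,bz),z4(727,142)),
(S,(120,-200,232),z3(538,293)),(S,(120,200,232),z3(285,5)),(S,(fx,-200,fz),z3(205,488)),(S,(bx,-200,bz),z3(462,305)),(S,(fx,200,fz),z3(18,153)),(S,(bx,200,bz),z3(208,10))]
def W(p,P): 
    c,q=np.cos(p[2]),np.sin(p[2]);x,y,z=P;return np.array([p[0]+c*x-q*y,p[1]+q*x+c*y,z])
f=lambda p:np.ravel([proj(c,W(p,P))[0]-o for c,P,o in obs])
r=least_squares(f,[500,100,.1],loss='soft_l1');p=r.x;print(p[:2],p[2],'\n',f(p).reshape(-1,2))
np.save("w.npy",p)
for nm,P in dict(slope=(-30.35,0,190.25)).items():print(nm,W(p,P))
# window left edge & handle: rays onto plane via y along track
n=np.array([-s,0,k]);m=np.array([-30.35,0,190.25])
def onplane(c,uv,h):
    Rv=c["view"][:3,:3];o=-Rv.T@c["view"][:3,3];d=Rv.T@np.linalg.solve(c["camera_matrix"],[*uv,1])
    Rz=R.from_euler('z',p[2]).as_matrix();o=Rz.T@(o-[p[0],p[1],0]);d=Rz.T@d
    t=((m-o)@n+h)/(d@n);q=o+t*d-m;return np.array([q[0]*k+q[2]*s,q[1]])
print('edge',onplane(T,z4(405,470),8),onplane(T,z4(362,200),8),onplane(S,z3(107,275),8),onplane(S,z3(298,145),8))
print('bar',onplane(T,z4(400,266),42),onplane(T,z4(418,415),42),onplane(S,z3(142,235),48),onplane(S,z3(240,160),48))
print('caps, from slope mid (upslope,y)',onplane(T,z4(660,292),-13),onplane(T,z4(488,300),-16),onplane(T,z4(573,292),-16))
for c,n_ in((T,'T'),(S,'S')):
    b=c["frame"];h=cv2.cvtColor(b,cv2.COLOR_BGR2HSV);x0,y0,x1,y1=(296,208,346,258) if n_=='T' else (233,266,301,328)
    M=((h[...,1]<140)&(h[...,2]>130)).astype(np.uint8);Q=np.zeros_like(M);Q[y0:y1,x0:x1]=M[y0:y1,x0:x1]
    cs=max(cv2.findContours(cv2.morphologyEx(Q,cv2.MORPH_CLOSE,np.ones((5,5))),0,2)[0],key=cv2.contourArea);e=cv2.fitEllipse(cv2.convexHull(cs));print('coaster',e,ray(c,*e[0],28))
E
```

```text
[589.5  84.1] 0.10905848237006532 
 [[ 0.2 -0.9]
 [ 0.2 -0.9]
 [ 0.6 -0.5]
 [ 0.1 -0.6]
 [ 0.2 -0.3]
 [ 0.1 -0.5]
 [ 0.5 -0.8]
 [-1.5 -0.6]
 [-3.   0.4]
 [-2.4  0.5]
 [-1.6 -0. ]
 [ 0.1 -1. ]]
slope [559.3  80.8 190.2]
edge [-87.4  17. ] [84.1 14.7] [-82.6  16.8] [87.3  8.4]
bar [52.5 -7.6] [-39.2  -3.5] [-40.4 -17.3] [ 45.1 -14.7]
caps, from slope mid (upslope,y) [   4.1 -149.4] [  8.4 -45.1] [  8.4 -96.8]
coaster ((320.27349853515625, 232.4034423828125), (40.516849517822266, 41.258056640625), 99.20333862304688) [ 482.6 -275.9   28. ]Traceback (most recent call last):
  File "<stdin>", line 27, in <module>
cv2.error: OpenCV(4.12.0) /io/opencv/modules/imgproc/src/shapedescr.cpp:361: error: (-201:Incorrect size of input array) There should be at least 5 points to fit the ellipse in function 'fitEllipseNoDirect'
```

```bash
cat >> h.py <<'E'
np.set_printoptions(precision=3,suppress=True)
p=np.load("w.npy");s,k=np.sin(np.radians(25)),np.cos(np.radians(25))
Rw=R.from_euler('z',p[2]).as_matrix()
A=Rw@np.array([[k,0,-s],[0,1,0],[s,0,k]])  # columns upslope, y, normal
M=Rw@np.array([-30.35,0,190.25])+[p[0],p[1],0]
def sp(u,y,h): return M+A@np.array([u,y,h])
U,Y,N=A.T
def tool(y,z): return np.c_[np.cross(y,z),y,z]
def go(grasp,Rt,lab=''):
    from station import sensors
    st=sensors.state();Rc=R.from_rotvec(st["tcp_rot"]).as_matrix();tcp=grasp-65.3*Rt[:,2]
    print(lab,'tcp',tcp,'now',st["tool_pos"],'shift/100',Rc.T@(tcp-st["tool_pos"])/100,'turn/2pi',R.from_matrix(Rc.T@Rt).as_rotvec()/2/np.pi,'q',st["q"],'t',st["time"],'F',st["wrist_force"],'op',st["opening"],st["gripper_force"])
E
python3 - <<'E'
from h import *
from station import sensors
print(R.from_rotvec(sensors.state()["tcp_rot"]).as_matrix(),M,N)
for sg in(1,-1): go(sp(3,-7,112),tool(sg*Y,-N),sg)
go(sp(3,-7,112),tool(Y,-N),'bar')
E
```

```text
[[ 0.918  0.397 -0.   ]
 [ 0.397 -0.918  0.001]
 [ 0.    -0.001 -1.   ]] [559.285  80.79  190.25 ] [-0.42  -0.046  0.906]
1 tcp [488.264  65.972 352.206] now [ 218.069 -504.613  302.131] shift/100 [ 4.743 -4.167 -0.494] turn/2pi [-0.098 -0.015 -0.443] q [-1.366  0.259  1.536 -0.     1.348 -0.203] t 0.15 F [ 0.063  0.409 -0.521] op 0.9977160606794802 0.0
-1 tcp [488.264  65.972 352.206] now [ 218.069 -504.613  302.131] shift/100 [ 4.743 -4.167 -0.494] turn/2pi [-0.011  0.069  0.047] q [-1.366  0.259  1.536 -0.     1.348 -0.203] t 0.15 F [ 0.063  0.409 -0.521] op 0.9977160606794802 0.0
bar tcp [488.264  65.972 352.206] now [ 218.069 -504.613  302.131] shift/100 [ 4.743 -4.167 -0.494] turn/2pi [-0.098 -0.015 -0.443] q [-1.366  0.259  1.536 -0.     1.348 -0.203] t 0.15 F [ 0.063  0.409 -0.521] op 0.9977160606794802 0.0
```

```bash
for i in 1; do
python3 -m pendant '[[0.5,-0.45,-0.3,0,0,0,1],[1,-0.9,-0.4,0,0,0,1],[1,-0.9,-0.4,0,0,0,1],[1,-0.9,-0.4,0,0,0,1]]'
python3 -m pendant '[[0.5,-0.45,0,0,0,0,1],[1,-0.9,0,0,0,0,1],[1,-0.9,0,0,0,0,1],[1,-0.9,0,0,0,0,1]]'
python3 -m pendant '[[0.5,-0.45,0,0,0,0,1],[1,-0.9,0,0,0,0,1],[1,-0.9,0,0,0,0,1],[1,-0.9,0,0,0,0,1]]'
python3 -m pendant '[[0.5,-0.45,0,0,0,0,1],[1,-0.9,0,0,0,0,1],[1,-0.9,0,0,0,0,1],[1,-0.9,0,0,0,0,1]]'
done
python3 - <<'E'
from h import *
go(sp(3,-7,112),tool(-Y,-N),-1)
E
```

```text
time: 0.55
tool_pos: [275.9, -379.0, 344.2]
tcp_rot: [3.075, 0.642, 0.002]
wrist_force: [-1.3, -0.0, 0.0]
opening: 1.002
gripper_force: 0.0
time: 0.95
tool_pos: [331.2, -257.5, 342.6]
tcp_rot: [-3.074, -0.642, -0.001]
wrist_force: [0.0, -0.6, 0.1]
opening: 1.0
gripper_force: 0.0
time: 1.35
tool_pos: [387.4, -136.2, 342.6]
tcp_rot: [-3.075, -0.642, -0.001]
wrist_force: [1.0, -1.0, 0.1]
opening: 0.998
gripper_force: 0.0
time: 1.75
tool_pos: [444.0, -14.7, 342.4]
tcp_rot: [-3.075, -0.641, -0.0]
wrist_force: [0.0, -0.6, -0.3]
opening: 0.999
gripper_force: 0.0
-1 tcp [488.264  65.972 352.206] now [443.989 -14.682 342.364] shift/100 [ 0.728 -0.562 -0.098] turn/2pi [-0.011  0.069  0.047] q [-0.285  0.038  1.701  0.     1.403  0.874] t 1.75 F [ 0.002 -0.626 -0.278] op 0.9990772199468423 0.0
```

```bash
python3 -m pendant '[[0.36,-0.28,-0.1,-0.003,0.017,0.012,1],[0.73,-0.56,-0.1,-0.006,0.035,0.024,1],[0.73,-0.56,-0.1,-0.011,0.069,0.047,1],[0.73,-0.56,-0.1,-0.011,0.069,0.047,1],[0.73,-0.56,-0.1,-0.011,0.069,0.047,1],[0.73,-0.56,-0.1,-0.011,0.069,0.047,1]]'
python3 - <<'E'
from h import *
from station import optics
go(sp(3,-7,112),tool(-Y,-N),-1)
c=optics.capture("wrist");cv2.imwrite("pics/w1.png",c["frame"]);np.savez("wrist1.npz",**c)
print('bar pred',proj(c,[sp(-39,-7,42),sp(45,-7,42),sp(3,-7,42)]),'caps',proj(c,[sp(u,-149,-13) for u in(0,8)]))
E
```

```text
time: 2.35
tool_pos: [487.4, 62.7, 352.8]
tcp_rot: [-3.046, -0.164, -0.674]
wrist_force: [1.0, 0.3, 0.1]
opening: 0.997
gripper_force: 0.0
-1 tcp [488.264  65.972 352.206] now [487.444  62.707 352.814] shift/100 [ 0.008 -0.032  0.01 ] turn/2pi [ 0.001  0.    -0.   ] q [-0.164 -0.093  1.866  0.133  0.95   1.245] t 2.35 F [0.991 0.284 0.116] op 0.9972428857704095 0.0
bar pred [[279.753 277.038]
 [279.154 167.663]
 [279.468 224.881]] caps [[435.952 209.819]
 [437.026 201.268]]
```

View pics/w1.png

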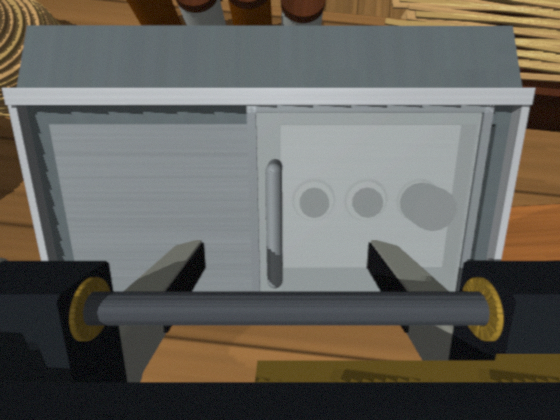

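The bar sits at column 275, rows 160–286, about 4 px left of where I predicted it, so its y is about −3.5. The broad cap is near (428,206) in the right well. I'll descend and grip the bar.

```bash
python3 -m pendant '[[0.01,-0.067,0.3,0.001,0,0,1],[0.01,-0.067,0.5,0.001,0,0,1],[0.01,-0.067,0.7,0.001,0,0,1],[0.01,-0.067,0.7,0.001,0,0,1],[0.01,-0.067,0.7,0.001,0,0,1],[0.01,-0.067,0.7,0.001,0,0,0],[0.01,-0.067,0.7,0.001,0,0,0],[0.01,-0.067,0.7,0.001,0,0,0]]'
python3 -m pendant '[[0,0,0,0,0,0,0],[0,0,0,0,0,0,0],[0,0,0,0,0,0,0],[0,0,0,0,0,0,0]]'
python3 - <<'E'
from h import *
go(sp(3,-3.5,42),tool(-Y,-N),-1)
E
```

```text
time: 3.2
tool_pos: [517.2, 74.2, 290.7]
tcp_rot: [-3.037, -0.166, -0.677]
wrist_force: [-0.3, 0.6, -0.1]
opening: 0.787
gripper_force: 0.0
time: 3.6
tool_pos: [517.0, 74.3, 289.8]
tcp_rot: [-3.037, -0.166, -0.675]
wrist_force: [0.7, 0.4, -0.1]
opening: 0.444
gripper_force: 0.0
-1 tcp [517.291  72.671 288.765] now [517.03   74.318 289.795] shift/100 [-0.004  0.017  0.01 ] turn/2pi [-0. -0. -0.] q [-0.128  0.022  1.919  0.145  0.78   1.253] t 3.6 F [ 0.663  0.361 -0.137] op 0.4440556193119269 0.0
```

```bash
python3 -m pendant '[[0,0,0,0,0,0,0],[0,0,0,0,0,0,0],[0,0,0,0,0,0,0],[0,0,0,0,0,0,0],[0,0,0,0,0,0,0]]'
```

```text
time: 4.1
tool_pos: [517.1, 74.2, 289.7]
tcp_rot: [-3.037, -0.166, -0.675]
wrist_force: [-0.4, -0.3, -0.5]
opening: 0.12
gripper_force: 30.0
```

```bash
python3 -m pendant '[[0,-0.1,0,0,0,0,0],[0,-0.25,0,0,0,0,0],[0,-0.4,0,0,0,0,0],[0,-0.55,0,0,0,0,0],[0,-0.7,0,0,0,0,0],[0,-0.8,0,0,0,0,0],[0,-0.8,0,0,0,0,0]]'
python3 -m pendant '[[0,-0.15,0,0,0,0,0],[0,-0.3,0,0,0,0,0],[0,-0.45,0,0,0,0,0],[0,-0.6,0,0,0,0,0],[0,-0.7,0,0,0,0,0],[0,-0.78,0,0,0,0,0],[0,-0.78,0,0,0,0,0],[0,-0.78,0,0,0,0,0]]'
python3 - <<'E'
from h import *
go(sp(3,163,42),tool(-Y,-N),-1)
E
```

```text
time: 4.8
tool_pos: [508.1, 154.9, 289.7]
tcp_rot: [-3.036, -0.168, -0.674]
wrist_force: [0.5, 3.2, -1.2]
opening: 0.119
gripper_force: 30.0
time: 5.6
tool_pos: [499.7, 231.6, 289.8]
tcp_rot: [-3.036, -0.166, -0.674]
wrist_force: [2.4, 2.2, -4.7]
opening: 0.117
gripper_force: 30.0
-1 tcp [499.169 238.182 288.765] now [499.741 231.599 289.766] shift/100 [-0.003 -0.066  0.01 ] turn/2pi [-0.001 -0.    -0.   ] q [ 0.264  0.09   1.845 -0.089  0.776  1.775] t 5.6 F [ 2.433  2.157 -4.718] op 0.11701523146715992 29.9988654255867
```

```bash
python3 -m pendant '[[0,0,0,0,0,0,0.6],[0,0,0,0,0,0,0.6],[0,0,0,0,0,0,0.6],[0,0,0,0,0,0,0.6],[0,0,0,0,0,0,0.6]]'
python3 -m pendant '[[0,0,-0.2,0,0,0,0.6],[0,0,-0.5,0,0,0,0.7],[0,0,-1,0,0,0,0.7],[0,0,-1,0,0,0,0.7],[0,0,-1,0,0,0,0.7]]'
python3 - <<'E'
from h import *
for sg in(1,-1): go(sp(5,-149,100),tool(sg*U,-N),sg)
E
```

```text
time: 6.1
tool_pos: [499.8, 231.2, 290.3]
tcp_rot: [-3.037, -0.165, -0.675]
wrist_force: [0.7, 0.6, 0.8]
opening: 0.504
gripper_force: 0.0
time: 6.6
tool_pos: [457.8, 226.6, 382.4]
tcp_rot: [-3.035, -0.166, -0.68]
wrist_force: [-0.5, -0.2, -0.4]
opening: 0.7
gripper_force: 0.0
1 tcp [510.563 -74.435 342.176] now [457.778 226.632 382.352] shift/100 [0.008 3.052 0.438] turn/2pi [ 0.    -0.001 -0.25 ] q [ 0.281 -0.057  1.763 -0.083  1.001  1.772] t 6.6 F [-0.532 -0.154 -0.385] op 0.6996976703392285 0.0
-1 tcp [510.563 -74.435 342.176] now [457.778 226.632 382.352] shift/100 [0.008 3.052 0.438] turn/2pi [-0.001 -0.     0.25 ] q [ 0.281 -0.057  1.763 -0.083  1.001  1.772] t 6.6 F [-0.532 -0.154 -0.385] op 0.6996976703392285 0.0
```

```bash

python3 -m pendant '[[0,0.4,0,0,0,0,0.7],[0,0.8,0,0,0,0,0.7],[0,1,0,0,0,0,0.7]]'
python3 -m pendant '[[0,0.4,0,0,0,0,0.7],[0,0.8,0,0,0,0,0.7],[0,1,0,0,0,0,0.7]]'
python3 -m pendant '[[0,0.4,0,0,0,-0.02,0.7],[0,0.8,0,0,0,-0.04,0.7],[0,1,0,0,0,-0.06,0.7],[0,1,0,0,0,-0.08,0.7],[0,1,0,0,0,-0.1,0.7],[0,1,0,0,0,-0.12,0.7],[0,1,0,0,0,-0.12,0.7]]'
python3 - <<'E'
from h import *
go(sp(5,-149,100),tool(U,-N))
E
```

```text
time: 6.9
tool_pos: [468.4, 125.2, 378.5]
tcp_rot: [-3.039, -0.165, -0.67]
wrist_force: [0.0, -0.1, -0.0]
opening: 0.701
gripper_force: 0.0
time: 7.2
tool_pos: [479.6, 25.0, 378.3]
tcp_rot: [-3.039, -0.162, -0.671]
wrist_force: [-0.1, -0.2, 0.5]
opening: 0.7
gripper_force: 0.0
time: 7.9
tool_pos: [490.3, -72.0, 378.1]
tcp_rot: [2.674, 1.231, 0.618]
wrist_force: [-0.1, -0.0, 0.2]
opening: 0.703
gripper_force: 0.0
 tcp [510.563 -74.435 342.176] now [490.267 -72.011 378.102] shift/100 [-0.011  0.055  0.41 ] turn/2pi [-0.   -0.   -0.13] q [-0.522 -0.09   1.801  0.287  1.091  0.097] t 7.9 F [-0.138 -0.008  0.245] op 0.7027179285845131 0.0
```

```bash

python3 -m pendant '[[-0.01,0.05,0.1,0,0,-0.02,0.7],[-0.01,0.05,0.1,0,0,-0.04,0.7],[-0.01,0.05,0.1,0,0,-0.06,0.7],[-0.01,0.05,0.1,0,0,-0.08,0.7],[-0.01,0.05,0.1,0,0,-0.1,0.7],[-0.01,0.05,0.1,0,0,-0.13,0.7],[-0.01,0.05,0.1,0,0,-0.13,0.7],[-0.01,0.05,0.1,0,0,-0.13,0.7]]'
python3 - <<'E'
from h import *
from station import optics
go(sp(5,-149,100),tool(U,-N))
c=optics.capture("wrist");t=optics.capture("top");np.savez("wrist2.npz",**c);np.savez("top2.npz",**t)
im=np.hstack([c["frame"],np.zeros((420,240,3),np.uint8)]);cr=cv2.resize(t["frame"][155:235,185:265],None,fx=3,fy=3,interpolation=cv2.INTER_CUBIC);im[:240,560:]=cr
cv2.imwrite("pics/w2.png",im)
print(proj(c,[sp(u,-149,-13) for u in(0,8)]),proj(c,[sp(u,-95,-13) for u in(0,8)]))
E
```

```text
time: 8.7
tool_pos: [497.5, -75.2, 371.0]
tcp_rot: [1.883, 2.094, 0.468]
wrist_force: [-0.3, 0.8, 0.0]
opening: 0.703
gripper_force: 0.0
 tcp [510.563 -74.435 342.176] now [497.465 -75.196 370.962] shift/100 [-0.008 -0.003  0.316] turn/2pi [-0.    -0.001 -0.001] q [-0.52  -0.071  1.802  0.29   1.07  -0.721] t 8.7 F [-0.306  0.751  0.05 ] op 0.7027818604988306 0.0
[[281.138 204.619]
 [289.411 204.589]] [[280.694 147.731]
 [289.354 147.697]]
```

View pics/w2.png

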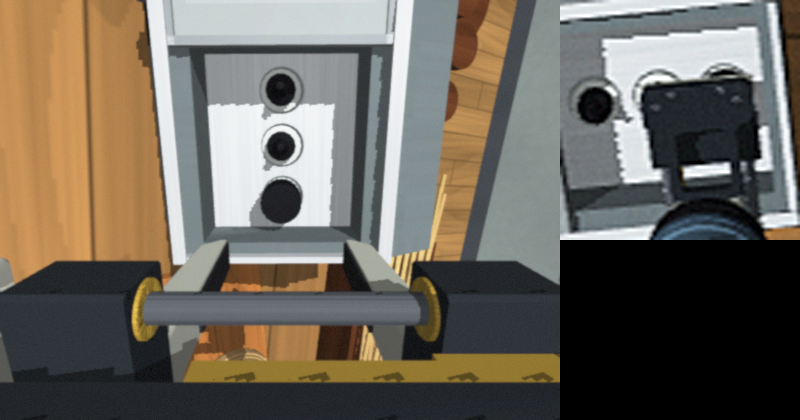

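The flat black cap is at about (282,200) in the nearest well. The other two caps are pointed, at (281,147) and (282,90). I'll measure the flat cap's outline.

```bash
python3 - <<'E'
from h import *
c=dict(np.load("wrist2.npz"));f=c["frame"].max(2)
m=np.zeros(f.shape,np.uint8);m[165:235,240:325]=(f[165:235,240:325]<45)
cs=max(cv2.findContours(m,0,1)[0],key=cv2.contourArea);print(cv2.boundingRect(cs),cv2.fitEllipse(cs),cv2.contourArea(cs))
Rv=c["view"][:3,:3];o=-Rv.T@c["view"][:3,3]
def pl(u,v,h):
    d=Rv.T@np.linalg.solve(c["camera_matrix"],[u,v,1]);t=((M-o)@N+h)/(d@N);return A.T@(o+t*d-M)
x,y,w,h=cv2.boundingRect(cs)
print(pl(x,y+h/2,-13),pl(x+w,y+h/2,-13),pl(x+w/2,y,-51),pl(x+w/2,y+h,-13))
print('other',pl(281,147,-16))
for Y_ in(-145,-149): print(proj(c,[sp(1,Y_+20,-13),sp(1,Y_-20,-13),sp(1,Y_+20,-51)]))
E
```

```text
(261, 180, 39, 43) ((280.5262451171875, 201.02581787109375), (37.2808952331543, 41.43981170654297), 8.124870300292969) 1210.5
[ -19.402 -145.835  -13.   ] [  18.217 -145.978  -13.   ] [  -1.108 -130.9    -51.   ] [  -0.768 -167.541  -13.   ]
other [  0.241 -94.488 -16.   ]
[[282.001 179.972]
 [282.283 220.508]
 [282.432 174.498]]
[[282.03  184.148]
 [282.31  224.417]
 [282.456 178.228]]
```

```bash
python3 - <<'E'
from h import *
go(sp(0,-148.2,-26),tool(U,-N))
E
```

```text
tcp [558.905 -68.337 225.868] now [497.535 -75.2   371.312] shift/100 [-0.003 -0.055  1.579] turn/2pi [-0.    -0.    -0.001] q [-0.52  -0.071  1.801  0.29   1.07  -0.721] t 8.8 F [ 0.76   0.483 -0.035] op 0.6997336411044742 0.0
```

```bash

python3 -m pendant '[[0,-0.05,0.3,0,0,0,0.7],[0,-0.05,0.6,0,0,0,0.7],[0,-0.05,0.9,0,0,0,0.7],[0,-0.05,0.95,0,0,0,0.7],[0,-0.05,0.95,0,0,0,0.7]]'
python3 -m pendant '[[0,0,0.15,0,0,0,0.7],[0,0,0.3,0,0,0,0.7],[0,0,0.4,0,0,0,0.7],[0,0,0.4,0,0,0,0.7]]'
python3 - <<'E'
from h import *
go(sp(0,-148.2,-26),tool(U,-N))
E
```

```text
time: 9.3
tool_pos: [532.8, -70.9, 283.0]
tcp_rot: [1.882, 2.096, 0.468]
wrist_force: [-0.0, -0.5, 0.6]
opening: 0.702
gripper_force: 0.0
time: 9.7
tool_pos: [549.9, -69.2, 247.7]
tcp_rot: [1.879, 2.095, 0.468]
wrist_force: [-0.7, -0.3, 0.6]
opening: 0.698
gripper_force: 0.0
 tcp [558.905 -68.337 225.868] now [549.93  -69.197 247.659] shift/100 [-0.002 -0.011  0.236] turn/2pi [ 0. -0. -0.] q [-0.445  0.137  1.906  0.336  0.751 -0.761] t 9.7 F [-0.717 -0.29   0.63 ] op 0.6982966169118671 0.0
```

```bash

python3 -m pendant '[[0,-0.01,0.1,0,0,0,0.7],[0,-0.01,0.18,0,0,0,0.7],[0,-0.01,0.23,0,0,0,0.7],[0,-0.01,0.23,0,0,0,0.7],[0,-0.01,0.23,0,0,0,0],[0,-0.01,0.23,0,0,0,0],[0,-0.01,0.23,0,0,0,0],[0,-0.01,0.23,0,0,0,0]]'
python3 -m pendant '[[0,0,0,0,0,0,0],[0,0,0,0,0,0,0],[0,0,0,0,0,0,0]]'
python3 - <<'E'
from h import *
go(sp(0,-148.2,-26),tool(U,-N))
E
```

```text
time: 10.5
tool_pos: [558.8, -68.2, 226.7]
tcp_rot: [1.878, 2.095, 0.468]
wrist_force: [-0.6, 0.6, 0.9]
opening: 0.428
gripper_force: 30.0
time: 10.8
tool_pos: [558.8, -68.2, 226.7]
tcp_rot: [1.878, 2.095, 0.468]
wrist_force: [-0.7, -0.0, 2.8]
opening: 0.425
gripper_force: 30.0
 tcp [558.905 -68.337 225.868] now [558.76  -68.241 226.653] shift/100 [-0.001 -0.002  0.008] turn/2pi [ 0. -0. -0.] q [-0.434  0.178  1.916  0.351  0.698 -0.774] t 10.8 F [-0.727 -0.014  2.758] op 0.4253213827135633 29.99927043914795
```

```bash

python3 -m pendant '[[0,0,-0.1,0,0,0,0],[0,0,-0.25,0,0,0,0],[0,0,-0.4,0,0,0,0],[0,0,-0.6,0,0,0,0],[0,0,-0.8,0,0,0,0],[0,0,-1,0,0,0,0],[0,0,-1,0,0,0,0]]'
python3 -m pendant '[[0,0,-0.2,0,0,0,0],[0,0,-0.4,0,0,0,0],[0,0,-0.6,0,0,0,0],[0,0,-0.8,0,0,0,0],[0,0,-0.95,0,0,0,0],[0,0,-0.95,0,0,0,0]]'
python3 - <<'E'
from h import *
from station import optics
D=tool(U,-N);Uh=U*[1,1,0];Uh/=np.linalg.norm(Uh)
go(np.array([482.6,-276,250]),tool(Uh,np.array([0,0,-1.])),'place')
st=__import__('station').sensors.state();Rc=R.from_rotvec(st["tcp_rot"]).as_matrix();print(Rc)
s=optics.capture("scene");t=optics.capture("top");cv2.imwrite("pics/l.png",np.hstack([cv2.resize(x["frame"],(400,300)) for x in(s,t)]))
h=cv2.cvtColor(S["frame"],cv2.COLOR_BGR2HSV)
print(h[296,250:285:5],'coaster by eye scene',ray(S,266.5,296.5,28))
E
```

```text
time: 11.5
tool_pos: [516.5, -73.4, 319.7]
tcp_rot: [1.875, 2.093, 0.468]
wrist_force: [0.5, 0.5, -1.0]
opening: 0.424
gripper_force: 30.0
time: 12.1
tool_pos: [476.7, -77.9, 404.2]
tcp_rot: [1.877, 2.093, 0.468]
wrist_force: [-1.2, 0.2, -2.7]
opening: 0.422
gripper_force: 30.0
place tcp [ 482.6 -276.   315.3] now [476.668 -77.894 404.151] shift/100 [-1.976 -0.519  0.736] turn/2pi [ 0.07 -0.   -0.  ] q [-0.555 -0.129  1.774  0.291  1.159 -0.736] t 12.1 F [-1.186  0.237 -2.746] op 0.42169261904997135 29.99633252620697
[[-0.109  0.9    0.423]
 [ 0.994  0.098  0.047]
 [ 0.001  0.425 -0.905]]
[[ 19  98 230]
 [ 18 101 228]
 [ 22  81 238]
 [ 23  61 247]
 [ 19 100 230]
 [ 22  71 244]
 [ 23  64 247]] coaster by eye scene [ 485.823 -279.813   28.   ]
```

View pics/l.png

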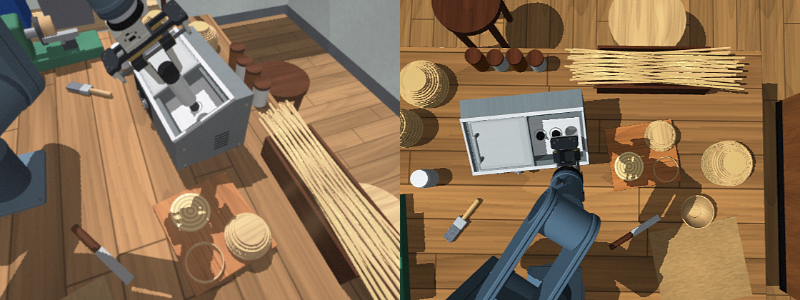

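The bottle is held clear of the warmer, and both nozzle bottles are still in their wells. Next I carry it over and turn it upright.

```bash

python3 -m pendant '[[-0.2,0,0,0,0,0,0],[-0.45,0,0,0,0,0,0],[-0.75,0,0,0,0,0,0],[-1,0,0,0,0,0,0]]'
python3 -m pendant '[[-0.25,0,0,0.01,0,0,0],[-0.5,0,0,0.02,0,0,0],[-0.75,0,0,0.035,0,0,0],[-0.97,0,0,0.05,0,0,0],[-0.97,0,0,0.07,0,0,0],[-0.97,0,0,0.07,0,0,0],[-0.97,0,0,0.07,0,0,0]]'
python3 - <<'E'
from h import *
Uh=U*[1,1,0];Uh/=np.linalg.norm(Uh)
go(np.array([484,-277.5,149]),tool(Uh,np.array([0,0,-1.])),'place')
E
```

```text
time: 12.6
tool_pos: [487.7, -178.0, 400.8]
tcp_rot: [1.881, 2.097, 0.468]
wrist_force: [1.3, -0.2, -1.0]
opening: 0.428
gripper_force: 30.0
time: 13.3
tool_pos: [499.1, -272.8, 400.5]
tcp_rot: [-2.091, -2.338, -0.003]
wrist_force: [-0.9, 0.3, -2.0]
opening: 0.422
gripper_force: 30.0
place tcp [ 484.  -277.5  214.3] now [ 499.052 -272.816  400.506] shift/100 [-0.039 -0.152  1.862] turn/2pi [-0.    -0.001  0.   ] q [-0.698  0.251  1.31   0.002  1.585 -0.809] t 13.3 F [-0.867  0.309 -2.006] op 0.4224753037249476 29.99655246734619
```

```bash

python3 -m pendant '[[-0.02,-0.08,0.2,0,0,0,0],[-0.04,-0.15,0.4,0,0,0,0],[-0.04,-0.15,0.6,0,0,0,0],[-0.04,-0.15,0.8,0,0,0,0],[-0.04,-0.15,0.95,0,0,0,0],[-0.04,-0.15,0.95,0,0,0,0]]'
python3 -m pendant '[[0,0,0.2,0,0,0,0],[0,0,0.4,0,0,0,0],[0,0,0.6,0,0,0,0],[0,0,0.75,0,0,0,0],[0,0,0.8,0,0,0,0],[0,0,0.8,0,0,0,0]]'
python3 - <<'E'
from h import *
from station import optics
Uh=U*[1,1,0];Uh/=np.linalg.norm(Uh)
go(np.array([484,-277.5,149]),tool(Uh,np.array([0,0,-1.])),'place')
s=optics.capture("scene");t=optics.capture("top");cv2.imwrite("pics/p.png",np.hstack([cv2.resize(s["frame"][190:410,190:410],(400,400)),cv2.resize(t["frame"][150:290,270:410],(400,400))]))
E
```

```text
time: 13.9
tool_pos: [482.0, -277.5, 305.5]
tcp_rot: [-2.093, -2.335, -0.002]
wrist_force: [0.3, -0.2, -1.5]
opening: 0.421
gripper_force: 30.0
time: 14.5
tool_pos: [483.1, -278.5, 228.0]
tcp_rot: [-2.095, -2.337, -0.001]
wrist_force: [1.2, -0.2, -1.1]
opening: 0.425
gripper_force: 30.0
place tcp [ 484.  -277.5  214.3] now [ 483.06  -278.511  227.96 ] shift/100 [0.009 0.011 0.137] turn/2pi [-0. -0.  0.] q [-0.723  0.334  1.622  0.     1.188 -0.833] t 14.5 F [ 1.153 -0.15  -1.084] op 0.42530952777174863 29.99662756919861
```

View pics/p.png

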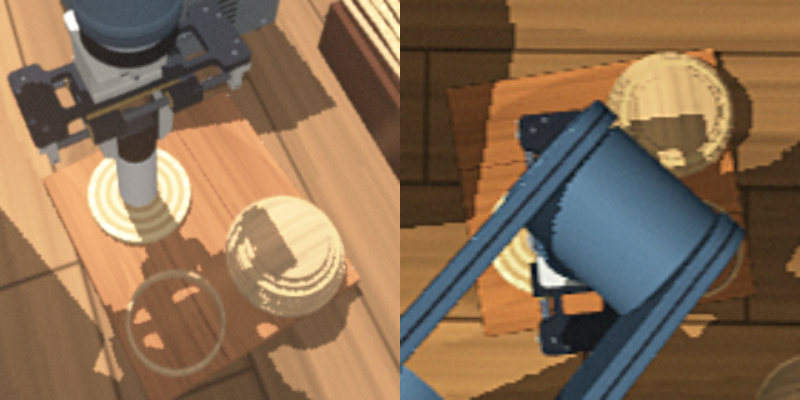

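The bottle hangs upright over the coaster, its foot at about (138,198) against the coaster centre at (139,193) in the crop. I'll lower it gently.

```bash

python3 -m pendant '[[0,0,0.04,0,0,0,0],[0,0,0.08,0,0,0,0],[0,0,0.1,0,0,0,0],[0,0,0.1,0,0,0,0],[0,0,0.1,0,0,0,0]]'
python3 -m pendant '[[0,0,0.01,0,0,0,0],[0,0,0.015,0,0,0,0],[0,0,0.015,0,0,0,0],[0,0,0.015,0,0,0,0]]'
python3 -m pendant '[[0,0,0.01,0,0,0,0],[0,0,0.01,0,0,0,0],[0,0,0.01,0,0,0,0]]'
```

```text
time: 15.1
tool_pos: [483.2, -278.7, 217.6]
tcp_rot: [-2.094, -2.337, 0.0]
wrist_force: [0.5, -0.0, -1.2]
opening: 0.425
gripper_force: 30.0
time: 15.5
tool_pos: [483.2, -278.7, 216.1]
tcp_rot: [-2.094, -2.337, 0.0]
wrist_force: [-0.8, 0.6, -1.1]
opening: 0.425
gripper_force: 30.0
time: 15.8
tool_pos: [483.3, -278.8, 215.9]
tcp_rot: [-2.095, -2.338, 0.001]
wrist_force: [-1.0, 0.6, 4.6]
opening: 0.424
gripper_force: 30.0
```

Contact: the force rose by about 6 N. I'll release and retreat straight up.

```bash

python3 -m pendant '[[0,0,0,0,0,0,0.75],[0,0,0,0,0,0,0.75],[0,0,0,0,0,0,0.75],[0,0,0,0,0,0,0.75],[0,0,0,0,0,0,0.75],[0,0,0,0,0,0,0.75]]'
python3 -m pendant '[[0,0,-0.15,0,0,0,0.75],[0,0,-0.4,0,0,0,0.75],[0,0,-0.8,0,0,0,0.75],[0,0,-1,0,0,0,0.75]]'
python3 -m pendant '[[0,0,-0.4,0,0,0,0.75],[0,0,-0.8,0,0,0,0.75],[0,0,-1,0,0,0,0.75],[0,0,-1,0,0,0,0.75]]'
python3 - <<'E'
from h import *
go(sp(3,157,142),tool(-Y,-N),'bar')
E
```

```text
time: 16.4
tool_pos: [483.2, -278.7, 215.0]
tcp_rot: [-2.094, -2.337, 0.0]
wrist_force: [-0.2, -0.4, 1.0]
opening: 0.747
gripper_force: 0.0
time: 16.8
tool_pos: [484.1, -279.4, 318.3]
tcp_rot: [2.096, 2.339, -0.0]
wrist_force: [0.1, -0.5, 0.2]
opening: 0.746
gripper_force: 0.0
time: 17.2
tool_pos: [484.4, -279.6, 418.8]
tcp_rot: [2.094, 2.337, -0.0]
wrist_force: [-0.4, 0.0, -0.1]
opening: 0.75
gripper_force: 0.0
bar tcp [457.811 227.618 379.395] now [ 484.438 -279.646  418.833] shift/100 [5.072 0.289 0.38 ] turn/2pi [-0.054  0.055  0.246] q [-0.723  0.225  1.301 -0.     1.612 -0.832] t 17.2 F [-0.362  0.05  -0.059] op 0.7496200821113712 0.0
```

```bash

python3 -m pendant '[[0.4,0,0,0,0,0,0.75],[0.8,0,0,0,0,0,0.75],[1,0,0,0,0,0,0.75]]'
python3 -m pendant '[[0.4,0,0,0,0,0,0.75],[0.8,0,0,0,0,0,0.75],[1,0,0,0,0,0,0.75]]'
python3 -m pendant '[[0.4,0,0,0,0,0,0.75],[0.8,0,0,0,0,0,0.75],[1,0,0,0,0,0,0.75]]'
python3 -m pendant '[[0.4,0,0,0,0,0,0.75],[0.8,0,0,0,0,0,0.75],[1,0,0,0,0,0,0.75]]'
python3 -m pendant '[[0.4,0,0,-0.005,0.005,0.022,0.75],[0.8,0,0,-0.01,0.01,0.044,0.75],[1,0.2,0,-0.016,0.016,0.066,0.75],[1,0.2,0,-0.021,0.021,0.088,0.75],[1,0.2,0,-0.026,0.026,0.11,0.75],[1,0.2,0,-0.031,0.031,0.132,0.75],[1,0.2,0,-0.031,0.031,0.14,0.75],[1,0.2,0,-0.031,0.031,0.14,0.75]]' 
python3 - <<'E'
from h import *
go(sp(3,157,142),tool(-Y,-N),'bar')
E
```

```text
time: 17.5
tool_pos: [471.9, -177.1, 413.7]
tcp_rot: [-2.091, -2.336, -0.0]
wrist_force: [-0.9, -0.1, 0.6]
opening: 0.748
gripper_force: 0.0
time: 17.8
tool_pos: [460.8, -77.5, 414.0]
tcp_rot: [-2.09, -2.337, 0.001]
wrist_force: [0.2, 0.3, 0.6]
opening: 0.749
gripper_force: 0.0
time: 18.1
tool_pos: [449.8, 21.7, 414.2]
tcp_rot: [-2.09, -2.337, 0.001]
wrist_force: [-0.7, 0.1, 0.0]
opening: 0.748
gripper_force: 0.0
time: 18.4
tool_pos: [438.8, 121.0, 414.4]
tcp_rot: [-2.09, -2.337, 0.002]
wrist_force: [-0.5, -1.0, 0.1]
opening: 0.752
gripper_force: 0.0
time: 19.2
tool_pos: [448.2, 220.1, 414.6]
tcp_rot: [-2.856, -1.199, -0.408]
wrist_force: [0.5, -0.1, -0.7]
opening: 0.75
gripper_force: 0.0
bar tcp [457.811 227.618 379.395] now [448.177 220.059 414.562] shift/100 [ 0.031 -0.015  0.371] turn/2pi [-0.024  0.024  0.106] q [ 0.192 -0.025  1.615  0.073  1.299  0.957] t 19.2 F [ 0.492 -0.089 -0.694] op 0.7498701166113292 0.0
```

```bash

python3 -m pendant '[[0.03,-0.01,0.1,-0.005,0.005,0.02,0.75],[0.03,-0.01,0.2,-0.01,0.01,0.042,0.75],[0.03,-0.01,0.3,-0.014,0.014,0.063,0.75],[0.03,-0.01,0.37,-0.019,0.019,0.084,0.75],[0.03,-0.01,0.37,-0.024,0.024,0.106,0.75],[0.03,-0.01,0.37,-0.024,0.024,0.106,0.75],[0.03,-0.01,0.37,-0.024,0.024,0.106,0.75]]' 
python3 - <<'E'
from h import *
from station import optics
go(sp(3,157,42),tool(-Y,-N),'bar')
c=optics.capture("wrist");t=optics.capture("top")
print(proj(c,[sp(-39,157,42),sp(45,157,42)]))
im=np.hstack([c["frame"],np.zeros((420,240,3),np.uint8)]);im[:240,560:]=cv2.resize(t["frame"][150:290,270:410],(240,240));cv2.imwrite("pics/w3.png",im)
E
```

```text
time: 19.9
tool_pos: [458.7, 227.4, 380.5]
tcp_rot: [-3.04, -0.171, -0.674]
wrist_force: [-0.9, 0.2, 0.8]
opening: 0.749
gripper_force: 0.0
bar tcp [499.822 232.218 288.765] now [458.687 227.428 380.549] shift/100 [-0.012 -0.002  1.007] turn/2pi [-0.     0.     0.001] q [ 0.283 -0.051  1.761 -0.086  1.003  1.772] t 19.9 F [-0.855  0.183  0.84 ] op 0.7494952183261835 0.0
[[284.606 263.587]
 [284.842 165.971]]
```

View pics/w3.png

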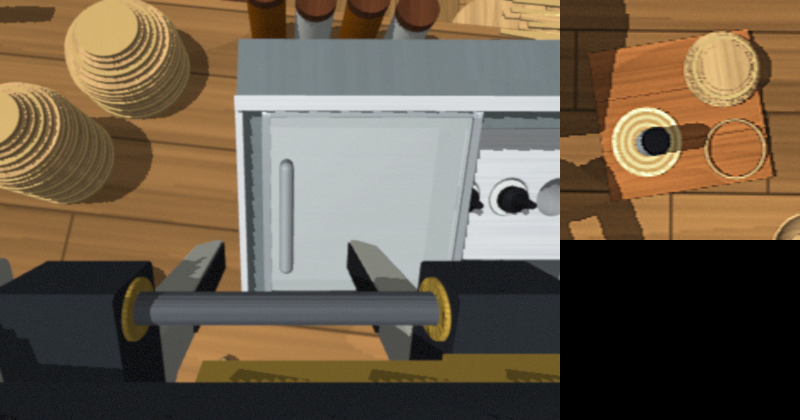

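The bottle stands upright on the coaster, and the bar is at column 287, rows 160–272, as predicted. I'll descend and grip the bar.

```bash

python3 -m pendant '[[0,0,0.3,0,0,0,0.6],[0,0,0.6,0,0,0,0.6],[0,0,0.85,0,0,0,0.6],[0,0,1,0,0,0,0.6],[0,0,1,0,0,0,0.6],[0,0,1,0,0,0,0.6],[0,0,1,0,0,0,0],[0,0,1,0,0,0,0]]'
python3 -m pendant '[[0,0,0,0,0,0,0],[0,0,0,0,0,0,0],[0,0,0,0,0,0,0],[0,0,0,0,0,0,0],[0,0,0,0,0,0,0],[0,0,0,0,0,0,0],[0,0,0,0,0,0,0]]'
python3 - <<'E'
from h import *
go(sp(3,-22,42),tool(-Y,-N),'shut')
E
```

```text
time: 20.8
tool_pos: [501.3, 231.9, 292.0]
tcp_rot: [-3.038, -0.162, -0.679]
wrist_force: [-0.1, 0.2, 0.2]
opening: 0.475
gripper_force: 0.0
time: 21.5
tool_pos: [501.1, 231.9, 290.7]
tcp_rot: [-3.039, -0.162, -0.676]
wrist_force: [-0.6, -0.5, 2.4]
opening: 0.117
gripper_force: 30.0
shut tcp [519.305  54.281 288.765] now [501.062 231.854 290.685] shift/100 [-0.014  1.785  0.013] turn/2pi [ 0. -0. -0.] q [ 0.266  0.092  1.841 -0.095  0.778  1.783] t 21.5 F [-0.597 -0.454  2.444] op 0.11736509472798136 30.00012516975403
```

Slide most of the way (165 mm), then creep onto the stop.

```bash

python3 -m pendant '[[0,0.1,0,0,0,0,0],[0,0.25,0,0,0,0,0],[0,0.4,0,0,0,0,0],[0,0.55,0,0,0,0,0],[0,0.7,0,0,0,0,0],[0,0.85,0,0,0,0,0],[0,1,0,0,0,0,0]]'
python3 -m pendant '[[0,0.15,0,0,0,0,0],[0,0.3,0,0,0,0,0],[0,0.45,0,0,0,0,0],[0,0.58,0,0,0,0,0],[0,0.65,0,0,0,0,0],[0,0.65,0,0,0,0,0],[0,0.65,0,0,0,0,0]]'
python3 -m pendant '[[0,0.03,0,0,0,0,0],[0,0.06,0,0,0,0,0],[0,0.08,0,0,0,0,0],[0,0.08,0,0,0,0,0]]'
python3 -m pendant '[[0,0.02,0,0,0,0,0],[0,0.03,0,0,0,0,0],[0,0.03,0,0,0,0,0]]'
python3 - <<'E'
from h import *
go(sp(3,-22,42),tool(-Y,-N),'shut')
E
```

```text
time: 22.2
tool_pos: [512.0, 132.3, 290.7]
tcp_rot: [-3.038, -0.162, -0.677]
wrist_force: [0.7, 2.9, -0.6]
opening: 0.115
gripper_force: 30.0
time: 22.9
tool_pos: [519.1, 67.3, 290.7]
tcp_rot: [-3.04, -0.161, -0.678]
wrist_force: [2.2, -1.8, -0.3]
opening: 0.118
gripper_force: 30.0
time: 23.3
tool_pos: [519.8, 60.2, 290.7]
tcp_rot: [-3.038, -0.162, -0.678]
wrist_force: [5.1, 2.0, -0.7]
opening: 0.121
gripper_force: 30.0
time: 23.6
tool_pos: [520.2, 57.2, 290.7]
tcp_rot: [-3.038, -0.162, -0.678]
wrist_force: [4.9, 2.6, -0.7]
opening: 0.12
gripper_force: 30.0
shut tcp [519.305  54.281 288.765] now [520.165  57.233 290.7  ] shift/100 [-0.019  0.028  0.013] turn/2pi [-0. -0. -0.] q [-0.169  0.022  1.916  0.166  0.786  1.203] t 23.6 F [ 4.899  2.588 -0.663] op 0.11981503768732021 29.999031722545624
```

```bash

for i in 1 2 3; do :; done
python3 -m pendant '[[0,0.01,0,0,0,0,0],[0,0.02,0,0,0,0,0],[0,0.02,0,0,0,0,0]]' | sed -n '2p;4p'
python3 -m pendant '[[0,0.01,0,0,0,0,0],[0,0.015,0,0,0,0,0],[0,0.015,0,0,0,0,0]]'| sed -n '2p;4p'
python3 -m pendant '[[0,0.01,0,0,0,0,0],[0,0.015,0,0,0,0,0],[0,0.015,0,0,0,0,0]]'| sed -n '2p;4p'
python3 -m pendant '[[0,0.01,0,0,0,0,0],[0,0.015,0,0,0,0,0],[0,0.015,0,0,0,0,0]]'| sed -n '2p;4p'
```

```text
tool_pos: [520.4, 55.4, 290.7]
wrist_force: [4.7, 2.4, -0.6]
tool_pos: [520.4, 55.1, 290.7]
wrist_force: [5.9, 8.7, -0.7]
tool_pos: [520.4, 54.9, 290.7]
wrist_force: [5.4, 15.0, 0.1]
tool_pos: [520.4, 54.7, 290.6]
wrist_force: [6.6, 20.9, 0.7]
```

The force climbed to about 21 N without further travel, so the window is on its stop. I'll release, retreat and check.

```bash

python3 -m pendant '[[0,0,0,0,0,0,0.5],[0,0,0,0,0,0,0.5],[0,0,0,0,0,0,0.5],[0,0,0,0,0,0,0.5],[0,0,0,0,0,0,0.5]]'
python3 -m pendant '[[0,0,-0.2,0,0,0,0.5],[0,0,-0.5,0,0,0,0.5],[0,0,-1,0,0,0,0.5],[0,0,-1,0,0,0,0.5],[0,0,-1,0,0,0,0.5]]'
python3 - <<'E'
from h import *
from station import optics
go(sp(3,-22,42),tool(-Y,-N))
c=optics.capture("wrist");t=optics.capture("top")
print(proj(c,[sp(-39,-22,42),sp(45,-22,42),sp(0,0,8),sp(0,-192,8)]))
im=np.hstack([c["frame"],np.zeros((420,240,3),np.uint8)]);im[:240,560:]=cv2.resize(t["frame"][150:290,270:410],(240,240));cv2.imwrite("pics/w4.png",im)
E
```

```text
time: 25.3
tool_pos: [520.3, 50.1, 290.3]
tcp_rot: [-3.039, -0.161, -0.675]
wrist_force: [-0.0, -0.6, 0.3]
opening: 0.481
gripper_force: 0.0
time: 25.8
tool_pos: [478.4, 45.4, 382.4]
tcp_rot: [-3.039, -0.161, -0.681]
wrist_force: [0.6, 0.3, -1.1]
opening: 0.501
gripper_force: 0.0
 tcp [519.305  54.281 288.765] now [478.364  45.385 382.441] shift/100 [-0.023 -0.045  1.025] turn/2pi [ 0.    -0.001 -0.   ] q [-0.222 -0.136  1.833  0.161  1.031  1.189] t 25.8 F [ 0.64   0.339 -1.136] op 0.5005247364787493 0.0
[[279.787 264.307]
 [279.004 167.441]
 [256.794 211.241]
 [459.826 210.6  ]]
```

View pics/w4.png

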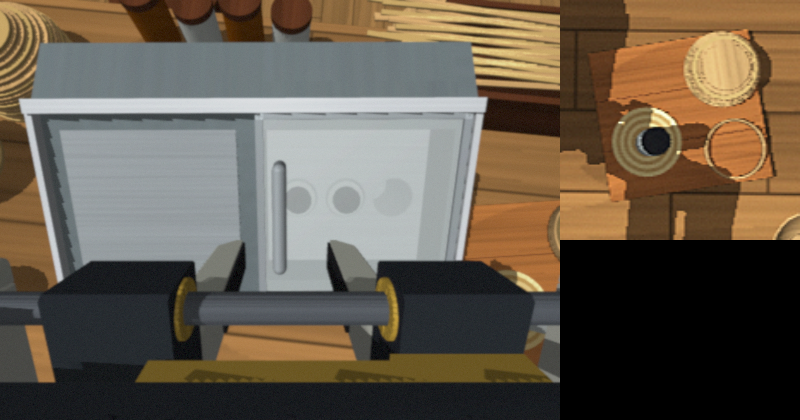

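The bar is at column 279, as predicted for fully shut. The bottle stands on the coaster, and the bowl and hoop haven't moved.

```bash
python3 -c "
from station import workorder;print(workorder.close_job())"
```

```text
the job is handed in; nothing more can be done
None
```

The flat-capped bottle stands upright on the coaster, the window is pushed shut against its stop, the nozzle bottles and the ware on the board are where they were, and the job is handed in at about 26 s.

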